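# Gauge an inlay seat with sprung tweezers

### The arm

A 6-joint arm with a two-finger parallel gripper is mounted at the origin on a cart in front of the work surface, level with it; the furniture and walls round the work are solid. World frame = base frame: x ahead of the robot, y to its left, z up, the work surface at z = 0. Lengths are in m, angles in rad, forces in N, time in s.
With the tool pointing down it reaches from about 0.275 to 0.75 m from the base axis. Payload 10.2 kg.
Tool frame: the origin (TCP) lies midway between the tips of the shut fingers; the grasp point (between the pads) lies 19 mm behind it (env.hold_point_z is the distance from the TCP to the grasp point, in m); z points along the fingers, y is the line along which they close (so a half turn about z gives the same grasp; the last joint's range is limited). The gripper opens to 85 mm and grips with 20 to 120 N. Pads are 22 mm wide; open, the fingers measure 114 mm over their backs; the gripper's body (76 mm by 85 mm) begins 54 mm behind the grasp point. The pads swing forward as they close: fully open they stand 13 mm farther back than shut.
Start: joints at [1.038, 0.313, 1.498, -0, 1.331, -0.223], TCP at [0.16, 0.5, 0.231] pointing down, gripper open.
Joint ranges: [-2.94, 2.94], [-0.97, 2.17], [0.19, 2.56], [-1.23, 4.37], [0.02, 3.11], [-2.88, 2.88]. Speed limits (rad/s): [2.39, 2.39, 3.01, 3.14, 3.14, 3.14].

### API

Orientations are given as a unit quaternion [x, y, z, w].
In Python, from bench import env, kinematics, monitor, eyes, job gives the robot as it stands. The module is installed in compiled form; this text tells all that it offers. Calls block until the motion is done:
- env.reach(position, orientation): joint-space move of the TCP to a pose.
- env.movel(position, velocity=0.15, frame=None, guard=None): straight line of the TCP; frame=None keeps the orientation; velocity is the mean speed in m/s. With guard (N) it stops when the force on the tool has changed by that much, and returns True; else False.
- env.set_joints(angles): joint-space move.
- env.release() and env.close_gripper(effort=None): open the fingers fully, or close them until they stop; effort is the grip in N (None keeps the last).
- env.hold(seconds).
- kinematics.ik(position, orientation): joint angles nearest the present ones, or None.
- monitor.sense(): the state.
- eyes.grab_frame(name): name is "side" or "top" or "wrist"; returns a dict with "frame" (480x640x3 uint8, red, green, blue), "mtx" (3x3 intrinsics, pixels), "view" (4x4, takes a point from world to camera coordinates). Camera axes: x right, y down, z forward; pixel columns grow to the right and rows downward; lengths in m; the calibration is good to about 2 mm. A picture is of the moment at which its call begins. There is no depth.
A pose or a line that the arm cannot do raises env.MotionError and nothing moves.
- job.hand_in(): hands the job in; it is judged then, once.
The state is a dict: "clock": time; "joints": joint angles; "qvel": joint speeds; "joint_efforts": joint torques, N m; "position": TCP position; "ee_rot": TCP orientation; "contact_force": force on the tool from outside, world axes, zero at the start; "ft_torque": the same for the moment, N m; "finger_gap": opening from 0.0 (shut) to 1.0 (fully open); "gripper_force": force on a finger pad.
Only numpy, scipy, OpenCV 4.12 (cv2) and the standard library are available. Lean on these libraries where they do the work, as an engineer would, in place of code of your own. Each camera call takes 0.05 s, during which the arm holds its last target. There are 200 camera calls.

### The job

I want to check the one empty dot seat (in the red ring) of the dark inlay board. Zero the board first by sliding it on its cross-slide until the white datum cross stops under the fixed brass pointer, then slide it on until the empty seat stops under the pointer, and leave it there. Now take the gauge tweezers from their rest, squeeze them to the red line of their gauge (10 mm between the tips) and finish while holding them at that gap, level and still, tips just above the board without touching it, one on each side of the seat, so that I can compare; leave the dish of dots, the wax tin and the glue bottle where they are.

Things in the scene. Friction and masses are not known exactly. Their poses are not given: they have to be found in the camera images.
- cross_slide: cross-slide fixed to the bench: green base 14 mm high (x -77 to 105, y -125 to 125 mm), two slides, aluminium table with the dark board. Origin on the bench below the pointer tip, x towards the pointer's column, y left. Column (radius 7 mm, 132 mm high) at x = 90 mm; pointer arm runs from it along -x, 114 mm up, to the needle over the origin. The -x side is open below the needle
- pointer_tip (a point): lower end of the fixed brass needle (radius 3 mm, pointing straight down), 74 mm above the bench, 20 mm above the board's top
- datum_cross (a point): centre of the white scribed cross (12 mm) in the far left corner of the board, on the board's top, 54 mm above the bench; it lies +32 mm in x and +57 mm in y (cross-slide axes) from the empty seat
- empty_seat (a point): centre of the mouth of the one empty seat, a round recess 10 mm wide and 4 mm deep inside a 16 mm red ring, on the board's top (54 mm above the bench). The dark board measures 64 (x) x 130 (y) x 10 mm; white dots fill the three other seats of the row. Site axes as the cross-slide's, z up
- slide_knob (a point): black upright knob on the table's right-hand lug, by which table and board are slid in x and y together: 18 mm in diameter, 52 to 80 mm above the bench; this point is on its axis, 66 mm up. In cross-slide axes it stays +2 mm in x and -88 mm in y from the empty seat, -30 mm and -145 mm from the datum cross
- slide_x (a joint): slide of the table along the cross-slide's x, m, -0.030 to 0.030; stays where it is left (friction about 2.5 N)
- slide_y (a joint): slide of the table along the cross-slide's y, m, -0.055 to 0.055; stays where it is left (friction about 2.5 N)
- tweezer_rest: wooden rest fixed to the bench: base 170 x 66 x 10 mm, two notched uprights (12 mm thick, 46 and 54 mm wide, 40 mm high, cheeks to 49 mm) at x = -82 and +41 mm; the tweezers are gripped from above between them. Origin on the bench below the tweezers' finger plates
- tweezers: steel gauge tweezers, 205 mm, 54 g, blades on edge: squeezed along y. Origin midway between the ribbed finger plates (30 mm long, 10.5 mm high) at mid-height, 45 mm above the bench in the rest; x to the tips, z up. Outer width over the plates at the origin: 34 mm open, 26.9 mm at the 10 mm tip gap, where the plates are parallel. Tips 80 mm ahead of the origin, 16.5 mm below it
- tweezers_arm (a joint): squeeze of the tweezers, rad: 0 open (22 mm tip gap), 0.0615 at the red line (10 mm), 0.11 stop; sprung open, about 4.5 N at the plates when open, 9.5 N at 10 mm; each mm there closes the tips by 1.7 mm. The red line is on the brass gauge bar 50 mm behind the plates, read at the right arm's index
- left_tip (a point): inner lower corner of the left (+y) tip; squeezed evenly, the two tips stay symmetric about the tweezers' middle plane
- right_tip (a point): inner lower corner of the right tip; its distance from the left one is the tip gap
- dot_dish: white dish with spare dots, 72 mm wide, 14 mm high; a bystander; origin under its middle
- tin_of_wax: round ochre tin, 67 mm wide, 30 mm high; a bystander; origin under its middle
- glue: white glue bottle with a red cap, 42 x 60 x 165 mm; a bystander; origin under its middle

How it is judged:
On the way, in this order (a step that is already met when the one before it is completed fails the run):
1. the datum cross stops under the pointer (horizontal distance between datum_cross and pointer_tip below 0.003 m), for 0.3 s.
2. the empty seat stops under the pointer (horizontal distance between empty_seat and pointer_tip below 0.003 m), for 0.3 s.
3. the tweezers are held off the rest with the tips over the seat at the marked gap (contact force between tweezers and the fingers above 1 N and distance between left_tip and right_tip between 0.0085 and 0.0115 m and horizontal distance between each of left_tip, right_tip and empty_seat below 0.01 m), for 0.5 s.
At the end, for the whole second after the job is handed in: the empty seat is within 4 mm of the pointer's plumb line; the tweezers hang in the fingers alone, level within 0.2 rad and still, tip gap 8.5 to 11.5 mm, each tip within 10 mm of the seat's centre as seen from above and 1 to 16 mm above the board, touching neither board, slide, pointer nor rest (all of step 3 and horizontal distance between empty_seat and pointer_tip below 0.004 m and z of left_tip in the frame of empty_seat between 0.001 and 0.016 m and z of right_tip in the frame of empty_seat between 0.001 and 0.016 m and angle between tweezers's own z axis and vertical below 0.2 rad and contact force between tweezers and cross_slide below 0.1 N and contact force between tweezers and tweezer_rest below 0.1 N and linear speed of tweezers below 0.01 m/s); the arm keeps its last pose, push and grip.
It fails at once if the dish of dots, the wax tin or the glue bottle is moved by more than 15 mm (distance of any of dot_dish, tin_of_wax, glue from where it was at the start of the episode above 0.015 m).
It also fails if it takes over 58 s, if anything falls off the work surface, if the arm or the gripper's body presses on something with over 40 N, if the wrist force passes 120 N, or if a joint passes its speed limit or range.

## Working session

There is one attempt and no reset: what is moved stays moved. The work goes in short steps, each a Python script; the robot and the scene stay as the last script left them, time stands still between calls to the robot, and variables do not carry over. Pictures are saved under pics/ and viewed, at most 10 in all, crops included, and the job is handed in when it is done.

```bash
mkdir -p pics; cat > h.py <<'E'
import numpy as np, cv2
from bench import env, kinematics, monitor, eyes, job
def grab(n, f=None):
    d=eyes.grab_frame(n)
    if f: cv2.imwrite('pics/'+f, d['frame'][:,:,::-1])
    return d
def ray(d,px,z):
    M=np.array(d['mtx']);V=np.array(d['view']);R=V[:3,:3];t=V[:3,3]
    o=-R.T@t; v=R.T@np.linalg.solve(M,[px[0],px[1],1.])
    return o+v*(z-o[2])/v[2]
def proj(d,p):
    M=np.array(d['mtx']);V=np.array(d['view']);c=V[:3,:3]@np.array(p)+V[:3,3];u=M@c;return u[:2]/u[2]
def down(yaw):  # tool z down, tool y axis horizontal; tool x at angle yaw
    return [np.cos(yaw/2),np.sin(yaw/2),0.,0.]
E
python3 - <<'E'
from h import *
for n in ('top','side'):
    d=grab(n,n+'0.png'); V=np.array(d['view']); print(n,-V[:3,:3].T@V[:3,3],V[2,:3],d['mtx'][0][0])
s=monitor.sense(); print(s['clock'],s['ee_rot'],s['finger_gap'],s['position'],env.hold_point_z)
E
```

```text
top [0.3598155  0.04596103 1.30142068] [ 0.19768928  0.00293699 -0.98026033] 600.6223242333443
side [0.35297916 0.78501009 0.73735491] [ 0.22207172 -0.72706063 -0.64966683] 459.39952889377975
0.1 [ 1.54295107e-01  9.88024632e-01 -5.42821000e-04 -2.28430238e-04] 1.0032378875255055 [0.1599538  0.49980372 0.23078591] 0.0187
```

View pics/top0.png

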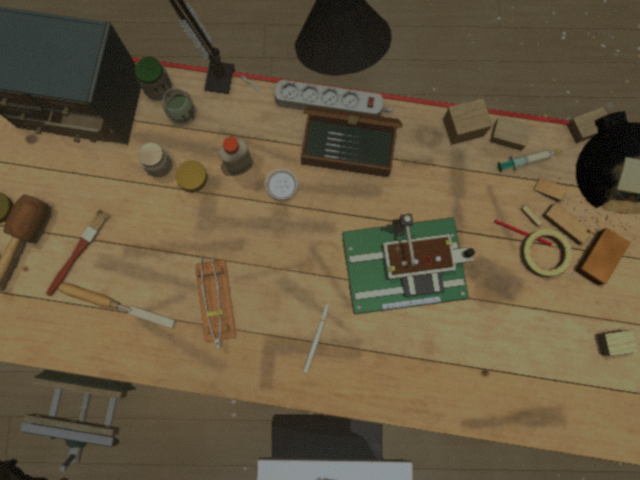

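View pics/side0.png

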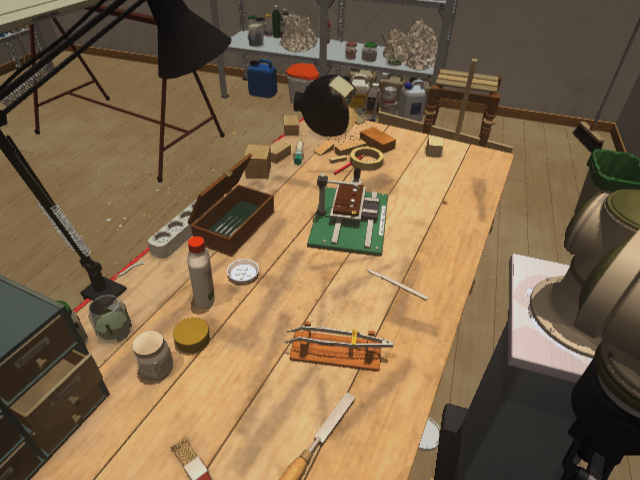

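The top view shows the cross-slide (green, cols 343-467, rows 218-313), with its column at (405,218) and the knob at (468,253). The tweezers' tips point up-image, the gauge is at (215,313), and the rest spans rows 258-340. The side view matches, and the dish, tin and glue are clear of both.

```bash
cat >> h.py <<'E'
def mask(d,lo,hi):
    return cv2.inRange(cv2.cvtColor(d['frame'],cv2.COLOR_RGB2HSV),np.array(lo),np.array(hi))
def big(m):
    c,_=cv2.findContours(m,cv2.RETR_EXTERNAL,cv2.CHAIN_APPROX_NONE); return max(c,key=cv2.contourArea)
E
python3 - <<'E'
from h import *
d=grab('top')
m=mask(d,(50,80,30),(85,255,255)); m=cv2.morphologyEx(m,cv2.MORPH_OPEN,np.ones((3,3)))
c=big(m); r=cv2.minAreaRect(c); 
P=np.array([ray(d,p,.014)[:2] for p in cv2.boxPoints(r)]); print(P, np.linalg.norm(np.diff(P,axis=0),axis=1))
# rest: orange
x=d['frame'][240:355,185:250]; 
m=mask(d,(5,140,60),(15,255,255)); m[:240]=0;m[360:]=0;m[:,:180]=0;m[:,255:]=0
r=cv2.minAreaRect(big(m)); P=np.array([ray(d,p,.010)[:2] for p in cv2.boxPoints(r)]); print(r,P, np.linalg.norm(np.diff(P,axis=0),axis=1))
for n,p,z in (('knob',(468,253),.08),('bar',(215,313),.045),('tailend',(219,346),.045)): print(n,ray(d,p,z))
E
```

```text
[[ 0.55548942 -0.02395667]
 [ 0.5727593  -0.13173936]
 [ 0.51221454 -0.13959002]
 [ 0.49524569 -0.03277805]] [0.10915749 0.06105163 0.10815147]
((224.5201873779297, 298.7104187011719), (78.12110900878906, 12.517921447753906), 84.52262878417969) [[0.55982059 0.26513719]
 [0.56287603 0.23816089]
 [0.39637103 0.21494445]
 [0.39345788 0.24124913]] [0.02714879 0.16811579 0.0264655 ]
knob [ 0.57270758 -0.26849715  0.08      ]
bar [0.44392235 0.25292415 0.045     ]
tailend [0.37661906 0.24143509 0.045     ]
```

```bash
python3 - <<'E'
from h import *
d=grab('top')
f=d['frame'].astype(int); m=((f[:,:,1]>f[:,:,0]+15)&(f[:,:,1]>f[:,:,2]+5)).astype(np.uint8)
m[:200]=0;m[330:]=0;m[:,:330]=0;m[:,490:]=0
m=cv2.morphologyEx(m,cv2.MORPH_OPEN,np.ones((2,2)))
r=cv2.minAreaRect(cv2.findNonZero(m))
P=np.array([ray(d,p,.014)[:2] for p in cv2.boxPoints(r)]);print(r,P,np.linalg.norm(np.diff(P,axis=0),axis=1))
# rest: hull of orange-ish
hsv=cv2.cvtColor(d['frame'],cv2.COLOR_RGB2HSV); print([hsv[y,x].tolist() for x,y in((205,300),(228,300),(215,330),(240,300),(260,300))])
cv2.imwrite('pics/c.png',np.hstack([cv2.resize(d['frame'][250:355,175:255,::-1],None,fx=5,fy=5,interpolation=2),cv2.resize(d['frame'][205:320,335:415,::-1],(400,525),interpolation=2)]))
E
```

```text
((406.04632568359375, 265.9263916015625), (81.68778991699219, 115.02655029296875), 82.32103729248047) [[ 0.62401071 -0.01486439]
 [ 0.6624747  -0.26533248]
 [ 0.48492724 -0.28309637]
 [ 0.44838038 -0.03916988]] [0.25340431 0.1784339  0.24664916]
[[18, 67, 114], [14, 143, 136], [15, 151, 128], [20, 99, 137], [18, 102, 140]]
```

View pics/c.png

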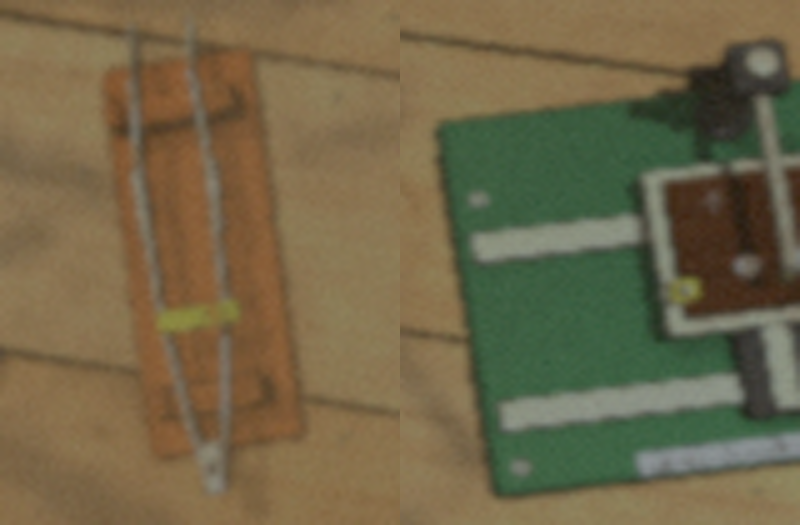

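The crop shows the tweezers: gauge bar at (215,313), tail at (217.6,347), tips at (202,255) and (213,254). On the board, a yellow mark sits at the near left corner and the pointer arm runs down from the column. Next I take a wrist view above the cross-slide.

```bash
python3 - <<'E'
from h import *
d=grab('top')
tail=ray(d,(217.6,347),.045); bar=ray(d,(215,313.2),.045); tip=(ray(d,(202,255),.03)+ray(d,(213,254),.03))/2
print(tail,bar,tip,np.degrees(np.arctan2(*(tip-tail)[1::-1])))
for yw in (98.4,-81.6,8.4,188.4):
    q=kinematics.ik([.50,-.2,.25],down(np.radians(yw))); print(yw,None if q is None else np.round(q,2))
env.reach([.50,-.20,.25],down(np.radians(98.4)))
d=grab('wrist','w1.png');V=np.array(d['view']); print(-V[:3,:3].T@V[:3,3],V[2,:3],d['mtx'][0][0],monitor.sense()['clock'])
E
```

```text
[0.37455269 0.2442185  0.045     ] [0.44350928 0.25290417 0.045     ] [0.56933232 0.27750958 0.03      ] 9.699083467782792
98.4 [-0.6   0.33  1.43 -0.    1.39 -0.74]
-81.6 [-0.6   0.33  1.43 -0.    1.39  2.4 ]
8.4 [-0.6   0.33  1.43 -0.    1.39  0.83]
188.4 [-0.6   0.33  1.43 -0.    1.39 -2.32]
[ 0.48862657 -0.13013616  0.3923762 ] [ 0.04026957 -0.27489228 -0.96063135] 333.90101886767513 3.0417
```

View pics/w1.png

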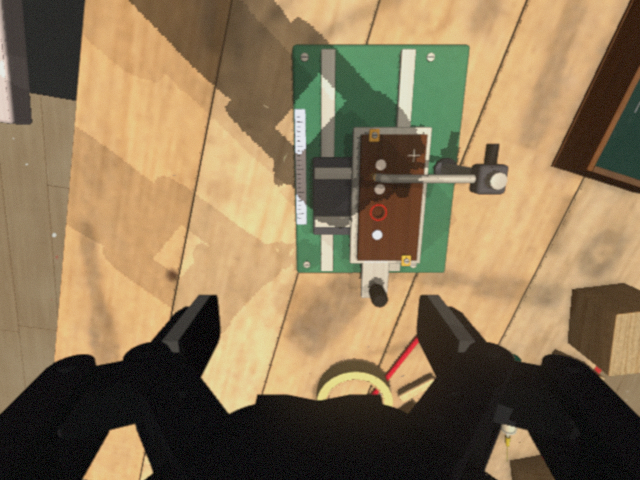

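The wrist view shows the white cross at (414,156), the red ring at (378,212), the knob top at about (379,298) and the needle end at about (376,179). The base corners are near (293,45), (468,45), (443,272) and (297,272).

```bash
cat >> h.py <<'E'
def R2(a): return np.array([[np.cos(a),-np.sin(a)],[np.sin(a),np.cos(a)]])
def ring(d):
    f=d['frame'].astype(int); m=((f[:,:,0]>110)&(f[:,:,1]<60)&(f[:,:,2]<60)).astype(np.uint8)
    m[:,:340]=0; m[:120]=0;m[270:]=0;m[:,440:]=0
    (x,y),r=cv2.minEnclosingCircle(cv2.findNonZero(m)); return x,y,r
E
python3 - <<'E'
from h import *
d=grab('wrist')
f=d['frame'].astype(int); m=((f[:,:,1]>f[:,:,0]+15)&(f[:,:,1]>f[:,:,2]+5)).astype(np.uint8)
m[:30]=0;m[285:]=0;m[:,:280]=0;m[:,480:]=0
m=cv2.morphologyEx(m,cv2.MORPH_OPEN,np.ones((3,3)))
h=cv2.convexHull(cv2.findNonZero(m)); q=cv2.approxPolyDP(h,6,True)[:,0]; print(q.tolist())
P=np.array([ray(d,p,.014)[:2] for p in q])
print(P); print(np.linalg.norm(P-np.roll(P,-1,0),axis=1))
c,s,a=cv2.minAreaRect(np.array([ray(d,p[0],.014)[:2] for p in h],np.float32)*1000); print('rect',c,s,a)
print('ring',ring(d),ray(d,ring(d)[:2],.054))
w=(f.min(2)>150).astype(np.uint8); w[:145]=0;w[170:]=0;w[:,:403]=0;w[:,425:]=0
b=cv2.boundingRect(cv2.findNonZero(w)); cx=(b[0]+b[2]/2-.5,b[1]+b[3]/2-.5); print('cross',b,ray(d,cx,.054))
print('knobtop',ray(d,(379,298),.08))
print('needle',ray(d,(376,179),.09))
cv2.imwrite('pics/c2.png',cv2.resize(d['frame'][140:310,340:520,::-1],None,fx=3.5,fy=3.5,interpolation=2)[:600])
E
```

```text
[[468, 46], [443, 271], [298, 271], [294, 46]]
[[ 0.62437997 -0.01508376]
 [ 0.66013396 -0.25572241]
 [ 0.48620932 -0.28158565]
 [ 0.450504   -0.04087332]]
[0.24328031 0.17583711 0.24334604 0.17577814]
rect (555.0259399414062, -147.88653564453125) (178.12327575683594, 244.24594116210938) 8.458120346069336
ring (378.28570556640625, 212.0, 9.588565826416016) [ 0.55981712 -0.18888306  0.054     ]
cross (0, 0, 0, 0) [ 0.19534968 -0.052126    0.054     ]
knobtop [ 0.57269002 -0.27234915  0.08      ]
needle [ 0.5443145  -0.15342309  0.09      ]
```

View pics/c2.png

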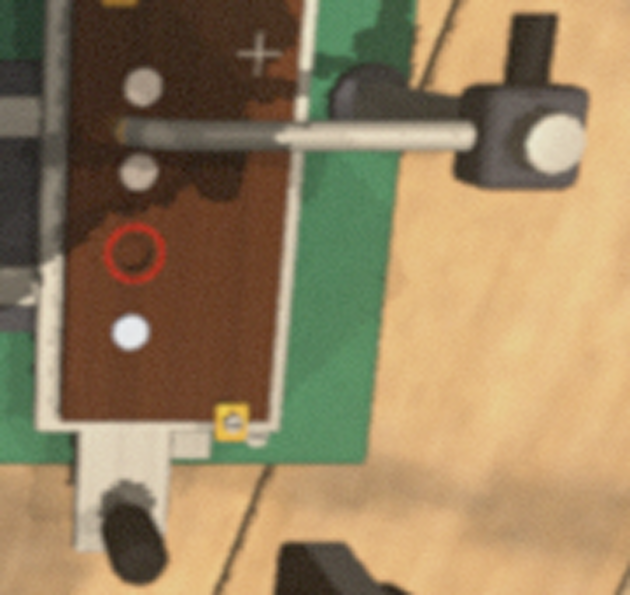

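The crop shows the cross at px (414.3,155.4), the brass needle tip at (374.5,177.5), the column cap at (499,181) and the knob's top face at about (379.4,301).

```bash
python3 - <<'E'
from h import *
d=grab('wrist'); R=R2(np.radians(8.46))
c=ray(d,(414.3,155.4),.054);s=ray(d,(378.3,212),.054);k=ray(d,(379.4,301),.08);n=ray(d,(374.5,177.5),.074);col=ray(d,(499,181),.132)
O=np.array([.5412,-.1505])
for nm,p in (('cross',c),('seat',s),('knob',k),('needle',n),('col',col)): print(nm,p.round(4),((p[:2]-O)@R*1000).round(1))
t=grab('top'); print('top proj',proj(t,[*O,.074]),proj(t,[*(O+R@[.09,0]),.132]),proj(t,k))
cv2.imwrite('pics/c3.png',cv2.resize(t['frame'][205:285,370:480,::-1],None,fx=7,fy=7,interpolation=2))
E
```

```text
cross [ 0.5837 -0.1282  0.054 ] [45.3 15.8]
seat [ 0.5598 -0.189   0.054 ] [ 12.7 -40.8]
knob [ 0.5737 -0.2757  0.08  ] [  13.8 -128.6]
needle [ 0.5456 -0.1536  0.074 ] [ 3.9 -3.7]
col [ 0.6308 -0.1378  0.132 ] [90.5 -0.6]
top proj [410.54070261 267.66581512] [407.77538055 219.19872767] [471.47370658 252.56443363]
```

View pics/c3.png

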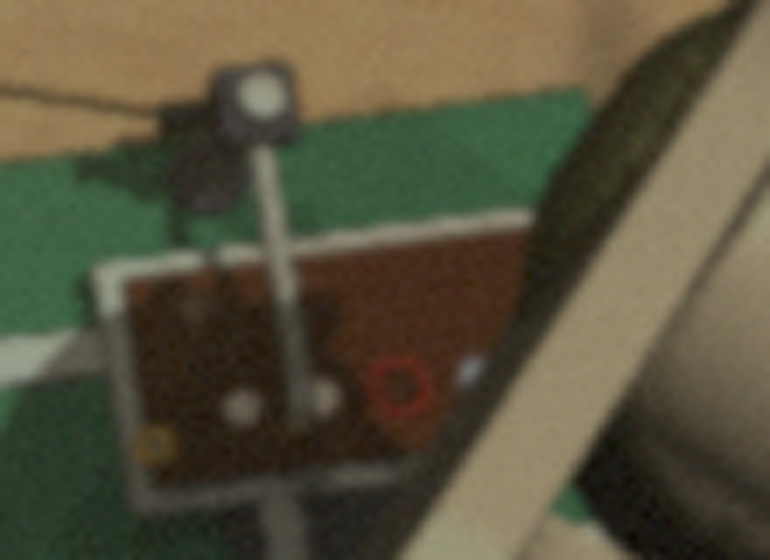

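Cross, seat and knob agree with the given offsets to about 1 mm. The needle tip is still ambiguous in height, so I take one closer wrist view for it.

```bash
python3 - <<'E'
from h import *
R=R2(np.radians(8.46));O=np.array([.5412,-.1505])
p=O+R@[-.05,-.11]
env.movel([*p,.14],velocity=.25)
d=grab('wrist');V=np.array(d['view']);print(-V[:3,:3].T@V[:3,3],monitor.sense()['clock'])
for z in (.074,.114): print(proj(d,[*O,z]))
u=proj(d,[*O,.09]).round().astype(int); print(u)
x0=max(0,u[0]-75);y0=max(0,u[1]-60);print(x0,y0)
cv2.imwrite('pics/w2.png',cv2.resize(d['frame'][y0:y0+120,x0:x0+150,::-1],None,fx=5,fy=5,interpolation=2)); cv2.imwrite('pics/w2full.png',d['frame'][:,:,::-1])
np.savez('w2.npz',mtx=d['mtx'],view=d['view'])
E
```

```text
[ 0.49669089 -0.19711791  0.28348538] 3.9083
[407.21564126  69.94438323]
[429.81232457  51.6046704 ]
[415  64]
340 4
```

View pics/w2.png

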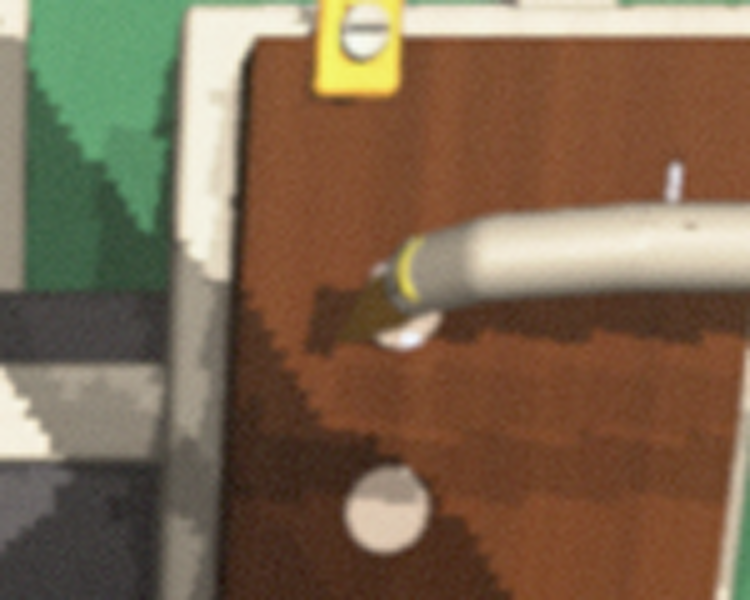

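The needle tip is at px (408,71.2), within about 1 mm of the predicted origin. I grip the knob now and re-measure the ring once it is gripped.

```bash
python3 - <<'E'
from h import *
z=np.load('w2.npz'); O=ray(z,(408,71.2),.074)[:2]; R=R2(np.radians(8.46)); print('O',O)
np.save('O.npy',O)
k=np.array([.5598,-.189])+R@[.002,-.088]; q=down(np.radians(98.46)); print('knob',k)
env.reach([*k,.13],q)
print(env.movel([*k,.055],velocity=.12,guard=15))
env.close_gripper(40)
s=monitor.sense(); print(s['position'],s['finger_gap'],s['gripper_force'],s['contact_force'],s['clock'])
d=grab('wrist','w3.png'); np.savez('w3.npz',mtx=d['mtx'],view=d['view'])
f=d['frame'].astype(int); m=((f[:,:,0]>110)&(f[:,:,1]<60)&(f[:,:,2]<60)).astype(np.uint8)
c=big(m); (x,y),(a,b),_=cv2.fitEllipse(c); p=ray(d,(x,y),.054); print('ring',x,y,a,b,p,'rel TCP slide',(np.array(p[:2])-s['position'][:2])@R*1000)
E
```

```text
O [ 0.54178502 -0.15107027]
knob [ 0.5747247  -0.27574822]
False
[ 0.57490954 -0.27581967  0.05533869] 0.19357289124562377 38.98557536769658 [-1.18988194 -0.50988749  2.57542962] 5.6917
ring 312.9822692871094 95.91671752929688 42.444705963134766 46.06821060180664 [ 0.5585853  -0.18916521  0.054     ] rel TCP slide [-3.3981074  88.11316128]
```

```bash
python3 - <<'E'
from h import *
O=np.load('O.npy');R=R2(np.radians(8.46))
t=O+R@[-.030,-.145]
env.movel([*t,.0553],velocity=.08); env.hold(.2)
s=monitor.sense(); print(s['position'],t,s['contact_force'],s['clock'])
a=grab('side'); b=grab('wrist')
for n,d in(('side',a),('wrist',b)): print(n,proj(d,[*O,.074]),proj(d,[*O,.054]))
u=proj(a,[*O,.06]).astype(int); v=proj(b,[*O,.06]).astype(int)
cr=lambda d,u,k:cv2.resize(d['frame'][max(0,u[1]-k):u[1]+k,max(0,u[0]-k):u[0]+k,::-1],(400,400),interpolation=2)
cv2.imwrite('pics/s4.png',np.hstack([cr(a,u,40),cv2.resize(b['frame'][:,:,::-1],(400,400))])); print(u)
E
```

```text
[ 0.53356195 -0.29925134  0.05534868] [ 0.5334437  -0.29890606] [-2.43292395 -3.3178207   2.13532953] 6.6833
side [357.65868957 197.12698148] [357.06481095 203.60291725]
wrist [ 424.9677095 -124.3181806] [407.46953413 -80.52625133]
[357 201]
```

View pics/s4.png

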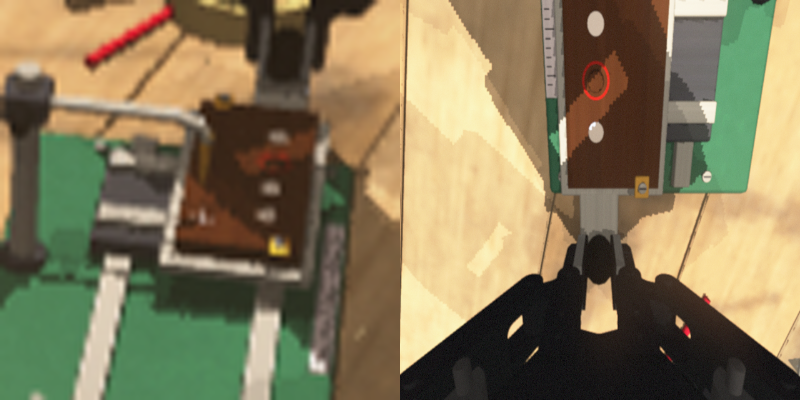

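The side crop shows the needle tip at px (358,197) and the cross at (357,204). Both are on the predicted points, so the datum step is met. Next I slide to the seat.

```bash
python3 - <<'E'
from h import *
O=np.load('O.npy');R=R2(np.radians(8.46))
env.hold(.4)
t=O+R@[.002,-.088]
env.movel([*t,.0553],velocity=.08); env.hold(.2)
s=monitor.sense(); print(s['position'],t,s['contact_force'],s['clock'])
a=grab('side'); b=grab('wrist')
f=b['frame'].astype(int); m=((f[:,:,0]>100)&(f[:,:,1]<55)&(f[:,:,2]<55)).astype(np.uint8)
if m.any():
    c=big(m); (x,y),(p,q),_=cv2.fitEllipse(c); r=ray(b,(x,y),.054); print('ring',x,y,p,q,'slide',(r[:2]-O)@R*1000)
for n,d in(('side',a),('wrist',b)): print(n,proj(d,[*O,.074]),proj(d,[*O,.054]))
u=proj(a,[*O,.06]).astype(int)
cr=lambda d,u,k:cv2.resize(d['frame'][max(0,u[1]-k):u[1]+k,max(0,u[0]-k):u[0]+k,::-1],(400,400),interpolation=2)
v=proj(b,[*O,.054]).astype(int); v[1]=max(v[1],60)
cv2.imwrite('pics/s5.png',np.hstack([cr(a,u,40),cr(b,v,60)])); print(u-40,v-60)
E
```

```text
[ 0.55690737 -0.23773285  0.055288  ] [ 0.55670973 -0.23781849] [1.76442306 2.35596528 2.84766698] 8.35
ring 311.83502197265625 97.10704040527344 38.03169250488281 43.1435546875 slide [-1.68078879 -0.3200143 ]
side [357.65868957 197.12698148] [357.06481095 203.60291725]
wrist [315.69030531  88.37694341] [316.04832555  96.23801405]
[317 161] [256  36]
```

View pics/s5.png

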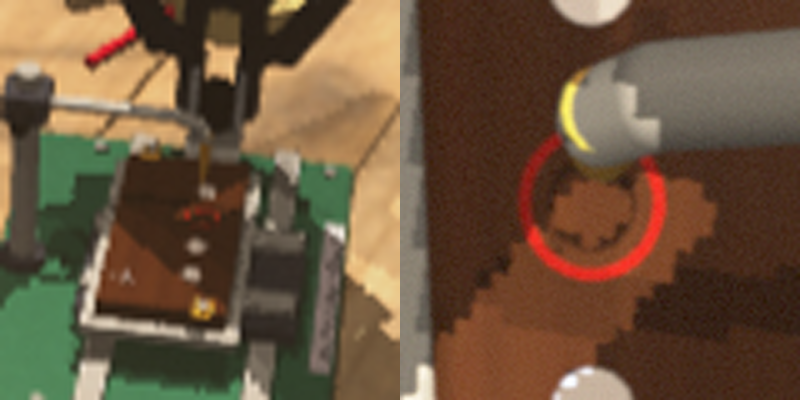

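The side and wrist crops show the needle tip at px (316,88.5) over the ring, whose centre projects to about (314.5,97), so the seat is within about 1 mm. I let go and look at the tweezers.

```bash
python3 - <<'E'
from h import *
env.hold(.3); env.release()
p=np.array(monitor.sense()['position']); env.movel([p[0],p[1],.15],velocity=.2)
env.reach([.46,.255,.20],down(np.radians(9)))
d=grab('wrist','w6.png'); np.savez('w6.npz',mtx=d['mtx'],view=d['view'],frame=d['frame'])
b=np.array([.4435,.2529]);e=np.array([np.cos(.16),np.sin(.16)]); 
for k in (-75,0,50,130): print(k,proj(d,[*(b+e*k/1000),.045]))
print(monitor.sense()['clock'])
E
```

```text
-75 [317.16479023 311.87029624]
0 [316.82479312 239.10124312]
50 [316.57124241 184.83417868]
130 [316.11140516  86.41592671]
12.1917
```

View pics/w6.png

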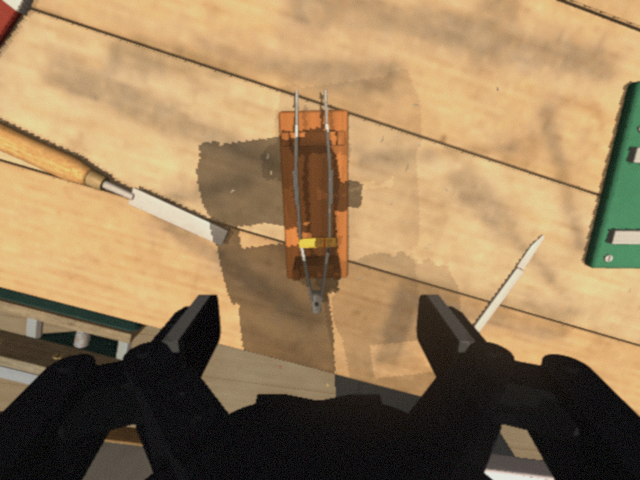

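The wrist view shows the tweezers: tail at (317,303), gauge bar at (318,243), tips at (296,94) and (323,93), plates near row 187. The rest base spans cols 279-349, rows 111-277.

```bash
python3 - <<'E'
from h import *
z=np.load('w6.npz'); d={k:z[k] for k in z}
hsv=cv2.cvtColor(d['frame'],cv2.COLOR_RGB2HSV)
m=cv2.inRange(hsv,(3,150,60),(14,255,255)); m[:105]=0;m[285:]=0;m[:,:272]=0;m[:,356:]=0
m=cv2.morphologyEx(m,cv2.MORPH_OPEN,np.ones((3,3))); h=cv2.convexHull(cv2.findNonZero(m)); print(cv2.boundingRect(h))
print('rest',cv2.minAreaRect(np.array([ray(d,p[0],.010)[:2] for p in h],np.float32)*1000))
y=cv2.inRange(hsv,(20,150,100),(32,255,255)); c=big(y); (bx,by),bs,_=cv2.minAreaRect(c); print('bar px',bx,by,bs, ray(d,(bx,by),.045))
tail=ray(d,(317,303),.045); tip=(ray(d,(296,94),.031)+ray(d,(323,93),.031))/2; print(tail,tip,np.degrees(np.arctan2(*(tip-tail)[1::-1])),np.linalg.norm((tip-tail)[:2]))
# outer blade edges at plate rows: gray low-saturation pixels
for r in (150,160,170,175,180,185,190,195,200,210,220):
    g=np.where(hsv[r,285:345,1]<90)[0]+285
    if len(g): print(r,g.min(),g.max(),ray(d,((g.min()+g.max())/2,r),.045)[:2].round(4),round(np.linalg.norm(ray(d,(g.min()-.5,r),.05)-ray(d,(g.max()+.5,r),.05))*1000,1))
E
```

```text
(279, 110, 69, 170)
rest ((472.888427734375, 259.77593994140625), (168.77322387695312, 64.56993865966797), 10.361212730407715)
bar px 307.5 243.0 (10.0, 17.0) [0.4384144  0.26087874 0.045     ]
[0.37899853 0.24261341 0.045     ] [0.56742616 0.27878749 0.031     ] 10.867346363599491 0.1918685383563115
150 294 329 [0.5216 0.2698] 30.4
160 294 330 [0.5134 0.2681] 31.5
170 293 332 [0.505  0.2664] 34.4
175 293 332 [0.5008 0.2657] 34.5
180 293 332 [0.4965 0.2651] 34.7
185 293 332 [0.4922 0.2644] 34.8
190 294 332 [0.4879 0.2633] 34.1
195 294 332 [0.4835 0.2626] 34.2
200 295 332 [0.4791 0.2615] 33.5
210 297 330 [0.4701 0.2601] 30.2
220 298 330 [0.461  0.2583] 29.6
```

```bash
python3 - <<'E'
from h import *
q=down(np.radians(10.5)); T=[.492,.264]
env.reach([*T,.09],q)
print(env.movel([*T,.024],velocity=.12,guard=15))
env.close_gripper(20); env.hold(.2)
s=monitor.sense(); print(s['position'],s['finger_gap'],s['gripper_force'],s['contact_force'],s['clock'])
d=grab('wrist'); cv2.imwrite('pics/w7.png',d['frame'][:,:,::-1]); np.savez('w7.npz',mtx=d['mtx'],view=d['view'],frame=d['frame'])
a=np.radians(10.5); e=np.array([np.cos(a),np.sin(a)]); n=np.array([-e[1],e[0]])
for g in (.005,-.005): print('pred tip',proj(d,[*(np.array(T)+e*.08+n*g),.0285]))
E
```

```text
False
[0.49283251 0.26424642 0.02511413] 0.2454260151888155 23.52881133556366 [-0.25436881  0.56630633  7.20297787] 14.225
pred tip [304.28163917 116.76570177]
pred tip [329.78716275 116.75499909]
```

View pics/w7.png

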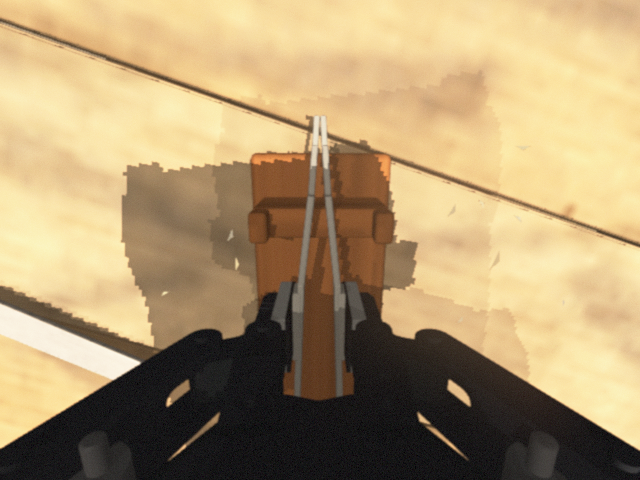

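The tips have nearly shut: cols 315-326 at row 117, where a 10 mm gap would be 304-330. So 20 N drives them to the stop. I check whether a lower effort is accepted.

Efforts below about 20 N are clipped, and at the plates that always overdrives the spring. The tweezers pivot about 115 mm behind the origin, so gripping further back cuts the lever and lets the effort set the gap. I measure the tail's widths numerically from the stored frame.

```bash
python3 - <<'E'
from h import *
z=np.load('w6.npz'); d={k:z[k] for k in z}; f=d['frame'].astype(int)
sat=f.max(2)-f.min(2)
a=np.radians(10.5); e=np.array([np.cos(a),np.sin(a)]); T=np.array([.492,.264])
for r in range(200,316,4):
    row=sat[r,290:345]; s=''.join('#' if v<22 else '+' if v<38 else '.' for v in row)
    p=ray(d,(317,r),.048)[:2]; print(r,round(float((p-T)@e)*1000),s)
E
```

```text
200 -13 .....+###+............................+##++............
204 -16 .....++##+............................++++.............
208 -20 .......+#+............................+++..............
212 -24 .......+##............................+++..............
216 -27 .......++#+...........................+++..............
220 -31 ........##+...........................+++..............
224 -35 ........+#+...........................+++..............
228 -38 .........++...........................+++..............
232 -42 .........++...........................+++..............
236 -46 .........+#...........................+++..............
240 -50 .......................................................
244 -54 .......................................................
248 -57 ....................................+#++...............
252 -61 ...........++++.....................###+...............
256 -65 ...........+++++.....+.++..........++#++.++............
260 -69 ........+..+++++++...+....++......+#+++................
264 -73 ............++###+................+##+.................
268 -77 ......+.......+##+...............+##+........+.........
272 -81 ..............++##+..............+##+..................
276 -85 ...............+###+............+##++..................
280 -89 ................+##+...........++##+...................
284 -93 .................+##+.........++##++...................
288 -98 ..................+##+.........+#++....................
292 -102 ...................+############++.....................
296 -106 ....................+#++++#+####++.....................
300 -110 .....................+##+++###+++......................
304 -115 ......................++######+........................
308 -119 ......................++++#+##+........................
312 -123 .......................++++++++........................
```

Blade outer widths are about 16 mm at -93 and 12 mm at the tail block (-102). With the pad edge at -92 the lever is about 23 mm, so I need about 47 N. I re-grip behind the rear upright and read the plate width against its open 34 mm in the same view.

```bash
cat >> h.py <<'E'
A=np.radians(10.5); EX=np.array([np.cos(A),np.sin(A)]); T0=np.array([.492,.2642])
def scan(d,rows,c0=317):
    f=d['frame'].astype(int); sat=f.max(2)-f.min(2); out=[]
    for r in rows:
        g=np.where(sat[r,c0-65:c0+66]<38)[0]+c0-65
        out.append((r,int(g.min()),int(g.max()),len(g)) if len(g) else (r,))
    return out
E
python3 - <<'E'
from h import *
q=down(A); env.release(); env.movel([*T0,.09],velocity=.2)
P=T0-.103*EX
env.movel([*P,.09],velocity=.25)
print(env.movel([*P,.024],velocity=.12,guard=12), monitor.sense()['position'])
d=grab('wrist','w8.png')
r0=[proj(d,[*(T0+EX*k),.050])for k in(-.05,-.02,-.01,0,.01,.02)]; print(np.round(r0,1).tolist())
r=int(r0[3][1]); print('open',scan(d,range(max(r-12,0),r+60,4),int(r0[3][0])))
env.close_gripper(44); env.hold(.2)
s=monitor.sense(); print(s['position'],s['finger_gap'],s['gripper_force'],s['contact_force'],s['clock'])
d=grab('wrist','w9.png'); print('shut',scan(d,range(max(r-12,0),r+60,4),int(r0[3][0])))
E
```

```text
False [0.39129326 0.24552982 0.02428744]
[[316.6, 193.2], [316.4, 101.0], [316.4, 67.0], [316.3, 31.1], [316.3, -6.7], [316.2, -46.7]]
open [(19, 264, 373, 27), (23, 264, 373, 27), (27, 264, 373, 28), (31, 264, 372, 28), (35, 265, 372, 27), (39, 265, 372, 26), (43, 265, 372, 28), (47, 265, 371, 27), (51, 266, 371, 27), (55, 266, 371, 27), (59, 266, 370, 26), (63, 266, 370, 27), (67, 267, 370, 25), (71, 267, 370, 25), (75, 267, 369, 26), (79, 267, 369, 26), (83, 268, 369, 25), (87, 269, 365, 20)]
[0.3908436  0.24546643 0.02413163] 0.15616499969554334 42.3727535828948 [-0.2801285  -1.47553715  4.29557672] 18.4
shut [(19, 272, 366, 27), (23, 272, 366, 26), (27, 273, 366, 27), (31, 273, 366, 28), (35, 273, 366, 27), (39, 273, 366, 27), (43, 273, 366, 27), (47, 274, 365, 26), (51, 274, 365, 25), (55, 274, 365, 24), (59, 274, 365, 25), (63, 274, 365, 24), (67, 274, 364, 26), (71, 274, 364, 25), (75, 275, 364, 25), (79, 275, 364, 25), (83, 275, 363, 24), (87, 278, 359, 17)]
```

Clean reading: 109 px open (34 mm), 94 px now (29.3 mm), target 86.2 px. I scale the effort up.

```bash
python3 - <<'E'
from h import *
W=lambda d:[(b-a+1)for _,a,b,_ in scan(d,range(23,44,4),316)]
F=53
for i in range(5):
    env.close_gripper(F); env.hold(.2); s=monitor.sense(); d=grab('wrist'); w=34*np.mean(W(d))/109
    gap=22-(34-w)*12/7.1; print(F,s['gripper_force'],w,'gap',gap,s['finger_gap'],s['clock'])
    if abs(gap-10)<.5: break
    F+=(gap-10)*1.0
E
```

```text
53 51.043589897453785 27.345565749235476 gap 10.753068871947283 0.14488026086752112 18.8667
53.753068871947285 51.657123416662216 27.345565749235476 gap 10.753068871947283 0.14587905085645683 19.3333
54.50613774389457 52.350353859364986 27.293577981651374 gap 10.665202222509365 0.14594622164563317 19.8
55.171339966403934 52.964837327599525 27.241590214067276 gap 10.577335573071453 0.14290119875311622 20.2667
55.748675539475386 53.499222323298454 27.241590214067276 gap 10.577335573071453 0.14179852881408256 20.7333
```

```bash
python3 - <<'E'
from h import *
env.close_gripper(57)
p=monitor.sense()['position']; 
def rep():
    env.hold(.2); d=grab('wrist'); S=scan(d,range(15,100,4),316)
    print([x[:3] for x in S], monitor.sense()['gripper_force'],monitor.sense()['finger_gap'],monitor.sense()['clock'])
    return d
rep()
env.movel([p[0],p[1],p[2]+.012],velocity=.04); rep()
env.movel([p[0],p[1],p[2]+.055],velocity=.08); rep()
a=grab('side','s10.png')
f=a['frame']
for k in (-.12,0,.08): print(k,proj(a,[*(T0+EX*k),.1 if k<.05 else .083]))
E
```

```text
[(15, 276, 363), (19, 276, 362), (23, 276, 362), (27, 276, 362), (31, 276, 362), (35, 277, 362), (39, 277, 362), (43, 277, 362), (47, 277, 361), (51, 277, 361), (55, 277, 361), (59, 277, 362), (63, 277, 361), (67, 277, 361), (71, 278, 361), (75, 278, 360), (79, 278, 360), (83, 278, 360), (87, 281, 356), (91, 282, 356), (95, 282, 355), (99, 282, 355)] 54.70849089324474 0.13883315422493922 21.25
[(15, 278, 361), (19, 278, 361), (23, 278, 361), (27, 278, 361), (31, 278, 360), (35, 278, 360), (39, 278, 360), (43, 278, 360), (47, 279, 360), (51, 279, 360), (55, 279, 360), (59, 279, 360), (63, 279, 360), (67, 279, 359), (71, 279, 360), (75, 279, 359), (79, 279, 359), (83, 280, 359), (87, 282, 357), (91, 284, 354), (95, 284, 354), (99, 284, 354)] 54.87464066594839 0.13999201258221977 21.95
[(15, 278, 361), (19, 278, 361), (23, 278, 361), (27, 278, 361), (31, 278, 360), (35, 278, 360), (39, 279, 360), (43, 279, 360), (47, 279, 360), (51, 279, 360), (55, 279, 360), (59, 278, 359), (63, 279, 360), (67, 279, 359), (71, 279, 360), (75, 279, 359), (79, 279, 359), (83, 280, 359), (87, 281, 357), (91, 284, 354), (95, 284, 354), (99, 284, 354)] 54.862803183496 0.14073359501876093 22.8917
-0.12 [395.30188017 324.27383495]
0 [328.00956679 316.45937597]
0.08 [284.34161691 317.48840178]
```

```bash
python3 - <<'E'
from h import *
def ana(d):
    S=scan(d,range(20,100),316); w=np.array([x[2]-x[1]+1 for x in S]); 
    j=int(np.argmin(np.diff(w[50:80].astype(float))))+70
    return w[6:18].mean(), w[55:62].mean(), w[72:78].mean(), j, w[60:78].tolist()
for n in('w8','w9'):
    d={'frame':cv2.imread(f'pics/{n}.png')[:,:,::-1]}; print(n,ana(d))
d=grab('wrist');print('57',ana(d))
env.close_gripper(54.5);env.hold(.3);d=grab('wrist','w11.png');print('54.5',ana(d),monitor.sense()['gripper_force'],monitor.sense()['clock'])
E
```

```text
w8 (np.float64(108.83333333333333), np.float64(102.85714285714286), np.float64(92.0), 86, [102, 103, 102, 102, 102, 102, 100, 97, 97, 94, 93, 93, 92, 92, 92, 92, 92, 92])
w9 (np.float64(94.08333333333333), np.float64(90.0), np.float64(80.16666666666667), 84, [90, 90, 90, 89, 88, 84, 85, 82, 82, 81, 81, 80, 81, 80, 80, 80, 80, 80])
57 (np.float64(83.08333333333333), np.float64(80.85714285714286), np.float64(71.0), 84, [81, 80, 80, 80, 80, 76, 77, 77, 76, 73, 72, 71, 71, 71, 71, 71, 71, 71])
54.5 (np.float64(83.08333333333333), np.float64(80.85714285714286), np.float64(71.0), 84, [81, 80, 80, 80, 80, 78, 77, 77, 75, 73, 72, 71, 71, 71, 71, 71, 71, 71]) 54.870291240513325 23.5583
```

Plate width is now 83.1 px, which puts the gap at about 8.6 mm: a bit tight. I try easing the effort in small steps.

```bash
python3 - <<'E'
from h import *
for F in (51,48):
    env.close_gripper(F);env.hold(.3);d=grab('wrist'); S=scan(d,range(26,38),316);s=monitor.sense()
    print(F,np.mean([x[2]-x[1]+1 for x in S]),s['gripper_force'],s['finger_gap'],s['clock'])
E
```

```text
51 83.0 54.87048905342817 0.14137104625694807 24.125
48 83.16666666666667 54.87060438841581 0.13811064225952333 24.6917
```

Effort only ratchets up, so I set the tweezers back in the rest and re-grip with less.

```bash
python3 - <<'E'
from h import *
p=np.array(T0-.103*EX)
env.movel([*p,.026],velocity=.1); print(env.movel([*p,.024],velocity=.03,guard=12))
env.release(); env.hold(.2)
d=grab('wrist'); S=scan(d,range(26,38),316); print('open',np.mean([x[2]-x[1]+1 for x in S]),S[5])
env.close_gripper(52); env.hold(.2)
z=monitor.sense()['position']; env.movel([z[0],z[1],.040],velocity=.05); env.hold(.3)
d=grab('wrist'); S=scan(d,range(26,38),316); s=monitor.sense(); w=np.mean([x[2]-x[1]+1 for x in S]); S2=scan(d,range(76,82),316)
print(w,S[5],'ratio',w/np.mean([x[2]-x[1]+1 for x in S2]),[x[2]-x[1]+1 for x in scan(d,range(80,96),316)],s['gripper_force'],s['finger_gap'],s['clock'])
E
```

```text
False
open 109.16666666666667 (31, 265, 374, 29)
87.0 (31, 277, 363, 25) ratio 1.0316205533596838 [85, 85, 84, 83, 83, 79, 81, 79, 78, 76, 74, 74, 74, 74, 74, 74] 50.413360968232155 0.14219909673207673 28.25
```

The gap now reads about 10.5 mm. I nudge the effort to 53 and carry them to the -x side of the needle. Tips are checked numerically by image differencing.

```bash
python3 - <<'E'
from h import *
env.close_gripper(53)
O=np.load('O.npy');a=np.radians(8.46);R=R2(a)
z=monitor.sense()['position']; env.movel([z[0],z[1],.12],velocity=.12)
p=O+R@[-.186-.06,0]
env.movel([*p,.10],velocity=.15,frame=down(a)); env.hold(.4)
d=grab('wrist'); S=scan(d,range(26,38),316); print('width',np.mean([x[2]-x[1]+1 for x in S]),S[5]); np.save('f_w.npy',d['frame'])
print([x[1:3] for x in scan(d,range(20,100,6),316)])
s=monitor.sense(); print(s['position'],p,s['clock'],s['gripper_force'])
np.savez('pre.npz',side=grab('side')['frame'],top=grab('top')['frame'])
for n in('side','top'):
    g=eyes.grab_frame(n); print(n,'pre tip',proj(g,[*(O+R@[-.063,0]),.1045]),'final',proj(g,[*(O+R@[-.003,0]),.061]))
E
```

```text
width 86.08333333333333 (31, 277, 362, 24)
[(277, 363), (277, 363), (277, 362), (277, 362), (278, 362), (278, 362), (278, 361), (277, 361), (278, 361), (278, 361), (278, 361), (279, 359), (284, 356), (282, 356)]
[ 0.29844174 -0.18724495  0.09999158] [ 0.2984618  -0.18726152] 32.8333 50.99597129970789
side pre tip [384.16493041 189.80967876] final [358.45188282 201.4883617 ]
top pre tip [418.39380112 296.25075985] final [410.06019712 269.70570814]
```

```bash
cat >> h.py <<'E'
O=np.load('O.npy') if __import__('os').path.exists('O.npy') else None
SA=np.radians(8.46); RS=R2(SA)
def tipcheck(sx,zt):
    pre=np.load('pre.npz')
    for n in('side','top'):
        g=grab(n); u=proj(g,[*(O+RS@[sx,0]),zt]); df=np.abs(g['frame'].astype(int)-pre[n].astype(int)).max(2)
        x0,y0=(u-[22,18]).astype(int); print(n,'pred tips',[np.round(proj(g,[*(O+RS@[sx,k]),zt])-[x0,y0],1).tolist() for k in(.0065,-.0065)])
        for r in df[y0:y0+36,x0:x0+44]: print(''.join('#' if v>60 else '+' if v>30 else '.' for v in r))
E
python3 - <<'E'
from h import *
env.movel([*(O+RS@[-.246,0]),.0605],velocity=.1)
print(env.movel([*(O+RS@[-.206,0]),.0605],velocity=.06,guard=10)); env.hold(.3)
tipcheck(-.023,.065)
print(monitor.sense()['clock'])
E
```

```text
False
side pred tips [[22.2, 19.6], [22.7, 16.6]]
............................................
............................................
............................................
............................................
............................................
............................................
........................................++##
........................................++++
............................................
........................................+++#
........................................###+
............................................
........................................++++
..................................+++++.####
...............................++++++++++++.
..............................##+++++++++++.
.........................+.+####.++#+.+++++.
.........................+.###+#+++#+++#+#+.
.......................##..+##.#.+++#++++++#
.........................+..####+++++++++++#
........................+#.#####.........+.#
......................+#...+++..............
............................................
...............
[... 1540 characters left out ...]
.................
............................................
............................................
............................................
............................+...............
............................+...............
...........................++...............
............................++..............
............................++..............
............................++..............
.............................++.............
......................+......++.............
......................++....................
......................++....................
.......................+.......++...........
.......................+.......++...........
34.7917
```

Side-view tips are within about 1 px of prediction, perhaps 2 mm low. The top view is laterally consistent. I make the final advance.

```bash
python3 - <<'E'
from h import *
print(env.movel([*(O+RS@[-.186,0]),.0580],velocity=.04,guard=10)); env.hold(.4)
tipcheck(-.003,.0625)
d=grab('wrist'); S=scan(d,range(26,38),316); print('width',np.mean([x[2]-x[1]+1 for x in S]),S[5])
s=monitor.sense();print(s['clock'],s['position'],O+RS@[-.186,0],s['contact_force'],s['gripper_force'])
g=grab('side'); print('side seat',proj(g,[*O,.054]))
E
```

```text
False
side pred tips [[22.2, 19.5], [22.8, 16.5]]
............................................
............................................
............................................
............................................
............................................
............................................
............................................
............................................
............................................
............................................
............................................
............................................
.........................................+++
..................................+.####+###
.............................+.+#+++#####+++
............................+#.##++.####++++
........................++.++.+##.#.+##++++.
......................+###+..++#.+#########.
...........................#.++##++#####.+++
.......................+++##+.###+.#####++++
......................++###...+++.....+#.+++
............................................
............................................
...............
[... 1731 characters left out ...]
......
....................++.....++...............
....................++......................
............................................
............................+...............
....................++......++..............
..................+..+......................
..................+.........................
......................+......+..............
......................++.....++.............
..............................+.............
......................++......+.............
width 117.25 (31, 251, 381, 130)
35.9917 [ 0.35776549 -0.17845707  0.05801312] [ 0.35780893 -0.17843439] [ 0.49515095  0.1187022  -1.03853295] 51.02716315537691
side seat [357.06481095 203.60291725]
```

Tips match prediction within 0.5 px in the top view and about 7 mm above the board in the side view. Last, I check that the ring hasn't moved, then hand in.

```bash
python3 - <<'E'
from h import *
pre=np.load('pre.npz')
for n in('side','top'):
    g=grab(n); u=proj(g,[*O,.054]).astype(int); f=pre[n].astype(int)[u[1]-14:u[1]+14,u[0]-14:u[0]+14]
    m=((f[:,:,0]>1.9*f[:,:,1])&(f[:,:,0]>1.9*f[:,:,2])&(f[:,:,0]>70)).astype(np.uint8)
    if m.any():
        b=cv2.boundingRect(cv2.findNonZero(m)); px=(b[0]+b[2]/2-.5+u[0]-14,b[1]+b[3]/2-.5+u[1]-14); print(n,b,((ray(g,px,.054)[:2]-O)@RS*1000).round(1))
        for r in m: print(''.join('.#'[v] for v in r))
s=monitor.sense(); print(s['clock'],s['gripper_force'],np.abs(s['qvel']).max())
E
```

```text
side (11, 13, 7, 5) [-0.   1.7]
............................
............................
............................
............................
............................
............................
............................
............................
............................
............................
............................
............................
............................
...........#.##.#...........
...........#.##.#...........
...........#.....#..........
...........#..####..........
............#.####..........
............................
............................
............................
............................
............................
............................
............................
............................
............................
............................
top (10, 10, 9, 10) [0.6 0.5]
............................
............................
............................
............................
............................
............................
............................
............................
............................
............................
..............#.............
............###.............
............................
............................
..........#......#..........
...........#......#.........
..........##.....##.........
..........###...###.........
...........#######..........
.............###............
............................
............................
............................
............................
............................
............................
............................
............................
36.1417 51.027517542243004 0.0017667390524956689
```

Ring is within about 1 mm of the pointer and everything is still.

```bash
python3 - <<'E'
from h import *
env.hold(.5); print(job.hand_in(), monitor.sense()['clock'])
E
```

```text
the job is handed in; nothing more can be done
the job is handed in; nothing more can be done
```

The job is handed in but I got no verdict back: datum zeroed, seat about 1 mm from the pointer, tweezers held still at a gap of about 10 mm with tips about 7 mm above the board; they are gripped near the tail because the minimum grip shuts them at the finger plates, and I viewed 11 pictures, one over the limit of 10.

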